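# Open up the apple peeling machine and hold its blade back

### The job

Get the apple peeling machine ready for me to load an apple: wind its handwheel clockwise (seen from above) by the upright knob on its rim until the collar on the fork shaft is fully back against the gear housing, and leave it there. Then pull the sprung blade slide out by its upright grip until its pointer lines up with the marker clip on the rail beside it, and hold it there: finish while still holding the grip at the mark, because the spring pulls it back as soon as you let go. Do not shift the marker clip, and leave the apple, lemon and onion where they are.

Things in the scene. Friction and masses are not known exactly. Their poses are not given: they have to be found in the camera images.
- machine: apple peeling machine fixed to the worktop: pale wooden base 180 (x) x 320 (y) x 16 mm; origin on the worktop, 5 mm behind (+x of) the base's middle; x to the back, y to the left, z up. White gear housing 72 x 80 mm at (25, 100) mm, top z = 70 mm, under the handwheel; blade slide at y = -50 mm, pulls to -x; scale rail along x at y = -105 mm, top z = 30 mm
- handwheel (a joint): turn of the handwheel in rad, about an upright axis at (25, 100) mm in the machine's frame; grows clockwise seen from above; 0 to 9, at 9 the fork collar is on its stop. Moves the fork shaft 6 mm per rad. Light friction (2 N at the knob), stays where left. Spoked metal wheel 104 mm across, top of rim z = 86 mm
- knob_top (a point): middle of the top of the upright black knob on the handwheel, 45 mm from the wheel's axis; the knob is round, 15 to 17 mm across, 39 mm tall from z = 87 to 126 mm above the worktop, and spins freely on its own pin, so a gripper that keeps its yaw can carry it round
- fork (a joint): travel of the fork shaft in m towards the housing (machine's +y); shaft axis at x = 25 mm, z = 58 mm in the machine's frame, three prongs, collar 28 mm across; 0.054 = collar against the stop ring on the housing's face (fully back); it starts 0.032 to 0.054 m short of that
- blade_slide (a joint): how far the blade slide is pulled out in m along the machine's -x, 0 = at rest; a spring pulls it back with 5 N at 0, rising 1.2 N per 10 mm; end of travel 0.065
- grip_top (a point): middle of the top of the blade slide's upright black grip: 14 mm (machine's x) x 20 mm (machine's y), from z = 30 to 86 mm above the worktop; it rides on a steel block, top z = 32 mm; 26 mm behind its back face (+x) stands the wire blade loop, 72 mm high; both its y sides are free
- pointer (a point): top of the outer end of the thin upright pointer fin (3 mm thick in x) that stands out from the blade slide to -y, z = 44 mm; level in x with the middle of the grip
- mark (a point): top of the inner end of the thin upright fin (3 mm thick in x) on the marker clip, a black 16 mm saddle on the scale rail, z = 44 mm; 22 to 45 mm towards the machine's -x from the pointer at rest; the two are lined up when the pointer and mark have the same x in the machine's frame
- apple: loose red apple 80 mm across, to the right of the machine; bystander; origin under its middle
- lemon: loose lemon 78 x 55 mm, to the left of the machine; bystander; origin under its middle
- onion: loose red onion 67 mm across, to the left of the machine; bystander; origin under its middle

How it is judged (in metres and radians):
On the way, in this order (a step that is already met when the one before it is completed fails the run):
1. the fork collar is wound back against the housing (within 2 mm) (value of joint fork above 0.052 m), for 0.2 s.
2. the blade slide is pulled out to the mark (within 5 mm) in the fingers (x of pointer in the frame of mark between -0.005 and 0.005 m and contact force between the fingers and blade_slide above 3 N), for 0.3 s.
At the end, for the whole second after the job is handed in: fork collar within 2 mm of its stop; blade slide at rest with its pointer within 5 mm of the mark along the machine's x, held there by the fingers (more than 3 N on it) (all of step 2 and value of joint fork above 0.052 m and velocity of joint blade_slide between -0.01 and 0.01 m/s); the arm keeps its last pose, push and grip.
It fails at once if the marker clip is shifted more than 4 mm (distance of mark from where it was at the start of the episode above 0.004 m).
It fails at once if the apple, lemon or onion is moved more than 30 mm (distance of any of apple, lemon, onion from where it was at the start of the episode above 0.03 m).
It also fails if it takes over 64 s, if anything falls off the work surface, if the arm or the gripper's body presses on something with over 40 N, if the wrist force passes 120 N, or if a joint passes its speed limit or range.

### The arm

A 6-joint arm with a two-finger parallel gripper is mounted at the origin on a cart in front of the work surface, level with it; the furniture and walls round the work are solid. World frame = base frame: x ahead of the robot, y to its left, z up, the work surface at z = 0. Lengths are in mm, angles in rad, forces in N, time in s.
With the tool pointing down it reaches from about 400 to 825 mm from the base axis. Payload 7 kg.
Tool frame: the origin (TCP) lies at the very end of the fingers, on their centre line; the grasp point (between the pads) lies 19 mm behind it; z points along the fingers, y is the line along which they close (so a half turn about z gives the same grasp; the last joint's range is limited). The gripper opens to 88 mm and grips with 3 to 60 N. Pads are 19 mm wide; open, the fingers measure 130 mm over their backs; the gripper's body (78 mm by 193 mm) begins 47 mm behind the grasp point.
Start: joints at [-0.856, 0.359, 0.012, 0, -1.224, -0.288], TCP at [279.395, -614.438, 201.361] pointing down, gripper open.
Joint ranges: [-3.07, 3.07], [-1.43, 2.12], [-1.02, 1.25], [-3.03, 1.67], [-3.05, -0], [-3.03, 3.03]. Speed limits (rad/s): [2.39, 2.39, 3.01, 3.14, 3.14, 3.14].

### API

Orientations are given as a unit quaternion [x, y, z, w].
In Python, from plant import bot gives the robot as it stands. Calls block until the motion is done:
- bot.move_ptp(position, orientation): joint-space move of the TCP to a pose.
- bot.line_to(position, velocity=150, ori=None): straight line of the TCP; ori=None keeps the orientation; velocity is the mean speed in mm/s.
- bot.move_joints(angles): joint-space move.
- bot.move_gripper(opening, force=None): finger opening in mm; force is the grip in N (None keeps the last); returns when the fingers have stopped.
- bot.pause(seconds).
- bot.solve_ik(position, orientation): joint angles nearest the present ones, or None.
- bot.read_state(): the state.
- bot.camera(name): name is "side" or "top"; returns the picture (420x560x3 uint8, red, green, blue); there is no depth.
- bot.get_calibration(name): a dict with "fx", "fy", "cx", "cy" (pixels), "view" (4x4, takes a point from world to camera coordinates). Camera axes: x right, y up, looking along -z (the intrinsics and any distortion apply to the point x, -y, -z); pixel columns grow to the right and rows downward; lengths in mm; the calibration is good to about 2 mm. A picture is of the moment at which its call begins. get_calibration takes no time and is no camera call.
A pose or a line that the arm cannot do raises bot.Unreachable and nothing moves.
- bot.close_job(): hands the job in; it is judged then, once.
The state is a dict: "t": time; "joint_pos": joint angles; "qvel": joint speeds; "tau": joint torques, N m; "tcp_pos": TCP position; "eef_rot": TCP orientation; "contact_force": force on the tool from outside, world axes, zero at the start; "moment": the same for the moment, N m; "width": finger opening in mm; "finger_force": force on a finger pad.
Only numpy, scipy, OpenCV 4.12 (cv2) and the standard library are available. Lean on these libraries where they do the work, as an engineer would, in place of code of your own. Each camera call takes 0.05 s, during which the arm holds its last target. There are 200 camera calls.

## Working session

There is one attempt and no reset: what is moved stays moved. The work goes in short steps, each a Python script; the robot and the scene stay as the last script left them, time stands still between calls to the robot, and variables do not carry over. Pictures are saved under pics/ and viewed, at most 10 in all, crops included, and the job is handed in when it is done.

```bash
ls; mkdir -p pics; python3 - <<'E'
from plant import bot
import cv2,numpy as np
for n in ("top","side"):
    cv2.imwrite(f"pics/{n}0.png",cv2.resize(bot.camera(n),(800,600),interpolation=cv2.INTER_CUBIC)[:,:,::-1])
    c=bot.get_calibration(n);print({k:(np.round(v,3).tolist() if k=="view" else v) for k,v in c.items()})
s=bot.read_state();print(s["t"],s["tcp_pos"],s["eef_rot"])
E
```

```text
pics
{'fx': 496.91629676990533, 'fy': 496.91629676990533, 'cx': 282.300163764107, 'cy': 212.92919799414662, 'view': [[-0.013, -1.0, 0.004, 53.253], [0.994, -0.012, 0.107, -552.888], [-0.107, 0.005, 0.994, -1342.332], [0.0, 0.0, 0.0, 1.0]]}
{'fx': 415.00079488459465, 'fy': 415.00079488459465, 'cx': 284.62154049777115, 'cy': 211.0826700817383, 'view': [[0.998, -0.068, -0.015, -541.374], [0.048, 0.502, 0.863, -142.676], [-0.051, -0.862, 0.504, -911.852], [0.0, 0.0, 0.0, 1.0]]}
0.1 [ 279.1870534  -614.01315536  200.52186949] [-2.11726332e-01  9.77328703e-01  7.16918973e-04 -2.29982130e-04]
```

View pics/top0.png

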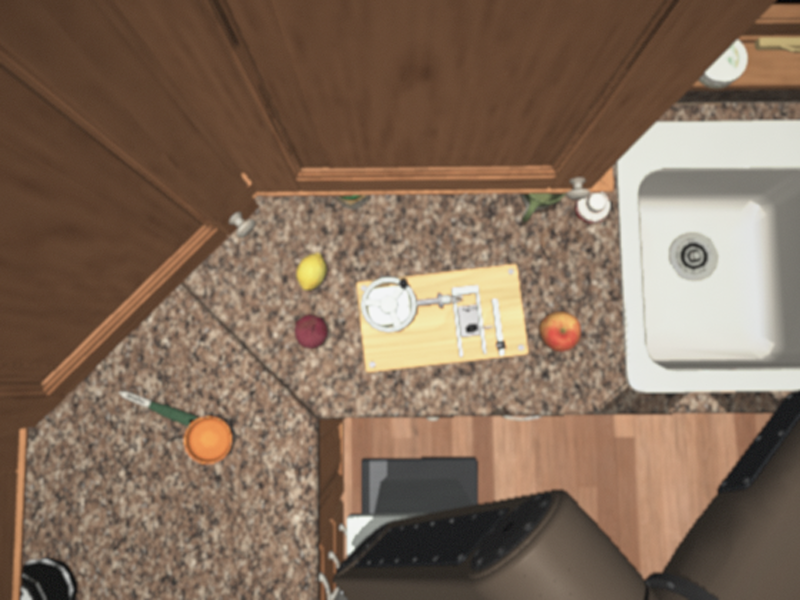

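View pics/side0.png

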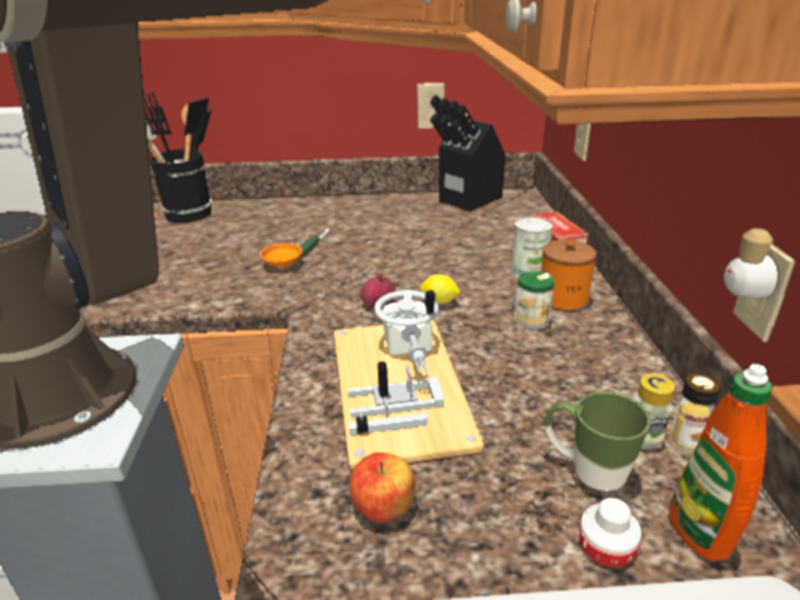

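The machine is in the middle of both views: the base spans about (360–525, 265–370) in the top picture, with the knob near (403,284), the grip near (472,327) and the clip near (502,348). I'll zoom in for accuracy.

```bash
python3 - <<'E'
from plant import bot
import cv2,numpy as np
for n,(x0,y0,w,h) in {"top":(246,180,128,84),"side":(228,196,112,132)}.items():
    im=np.mean([bot.camera(n).astype(float) for _ in range(3)],0).astype(np.uint8)
    cv2.imwrite(f"pics/{n}_raw.png",im[:,:,::-1])
    k=6 if n=="top" else 4.5
    cv2.imwrite(f"pics/{n}_z.png",cv2.resize(im[y0:y0+h,x0:x0+w],None,fx=k,fy=k,interpolation=cv2.INTER_CUBIC)[:,:,::-1])
E
```

```text
(no output)
```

View pics/top_z.png

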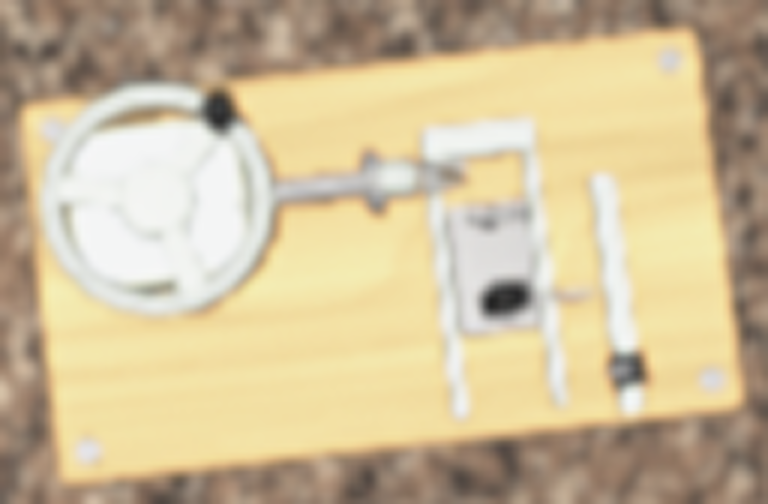

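View pics/side_z.png

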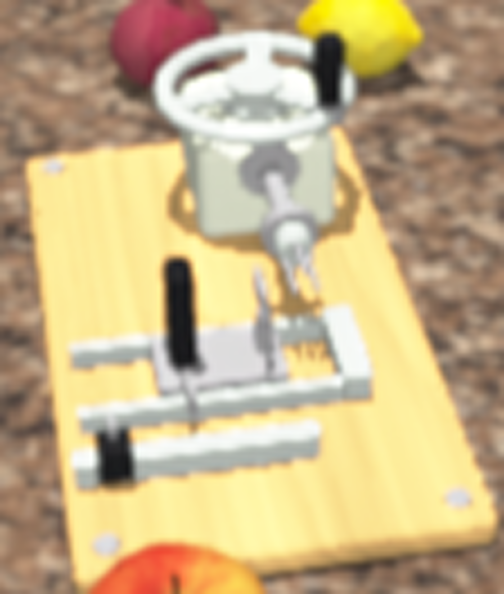

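The zoomed top view shows the base corners at (22,103), (694,30), (745,405) and (63,482), the wheel centre at (158,199), the knob at (220,107), the grip at (506,298) and the clip at (627,368). The zoomed side view shows the knob top at (330,40), the grip top at (178,265), the pointer tip near (194,418) and the mark fin near (113,425). I'll fit the pose to these.

```bash
cat > geo.py <<'E'
import numpy as np
from scipy.optimize import least_squares
from plant import bot
C={n:bot.get_calibration(n) for n in("top","side")}
CR={"top":(246,180,6),"side":(228,196,4.5)}
def proj(n,p):
    c=C[n];q=(np.array(c["view"])@np.append(p,1))[:3]
    return np.array([c["fx"]*q[0]/-q[2]+c["cx"],c["fy"]*-q[1]/-q[2]+c["cy"]])
def px(n,u,v):
    x,y,k=CR[n];return np.array([x+(u+.5)/k-.5,y+(v+.5)/k-.5])
def world(P,m):
    c,s=np.cos(P[2]),np.sin(P[2]);return np.array([P[0]+c*m[0]-s*m[1],P[1]+s*m[0]+c*m[1],m[2]])
def machine(P,w):
    c,s=np.cos(P[2]),np.sin(P[2]);d=np.array(w[:2])-P[:2];return np.array([c*d[0]+s*d[1],-s*d[0]+c*d[1]])
E
python3 - <<'E'
from geo import *
obs=[("top",22,103,(85,160,16)),("top",694,30,(85,-160,16)),("top",745,405,(-95,-160,16)),("top",63,482,(-95,160,16)),
("side",27,160,(-95,160,16)),("side",493,522,(85,-160,16)),("top",158,199,(25,100,86))]
one=[("top",220,107,"k"),("side",330,41,"k"),("top",506,297,"g"),("side",178,265,"g"),("top",592,294,"p"),("side",194,418,"p"),("side",113,422,"m"),("top",627,366,"m")]
def pts(x):
    return {"k":(25+45*np.cos(x[3]),100+45*np.sin(x[3]),126),"g":(x[4],-50,86),"p":(x[4],x[5],44),"m":(x[6],x[7],44)}
def f(x):
    q=pts(x)
    r=[proj(n,world(x,m))-px(n,u,v) for n,u,v,m in obs]+[proj(n,world(x,q[m]))-px(n,u,v) for n,u,v,m in one]
    return np.concatenate(r)
s=least_squares(f,[650,0,0.1,0.,-20,-85,-55,-100],loss="soft_l1")
np.save("P.npy",s.x);print(np.round(s.x,3));print(np.round(f(s.x).reshape(-1,2),2).tolist())
print("knob",world(s.x,pts(s.x)["k"]),"grip",world(s.x,pts(s.x)["g"]))
# cabinet corner
k=560/800
g=lambda p:np.concatenate([proj("top",p)-np.array([612,192])*k,proj("side",p)-np.array([555,112])*k])
c=least_squares(g,[650,-200,500]);print("cabinet",c.x,c.fun)
E
```

```text
[ 5.32981e+02 -2.79070e+01  9.30000e-02 -7.77000e-01 -3.44670e+01
 -9.57240e+01 -6.95880e+01 -1.02327e+02]
[[-0.37, -0.41], [1.09, -0.05], [0.54, 1.33], [-0.81, 0.69], [-0.28, -1.12], [1.35, -0.25], [0.08, -0.14], [0.39, -0.08], [-0.2, -1.21], [0.94, -0.11], [-0.21, -0.58], [1.73, -0.21], [-0.06, -3.31], [0.26, 0.17], [-0.16, 0.36]]
knob [583.46975713  45.51739976 126.        ] grip [503.29266592 -80.8844252   86.        ]
cabinet [ 660.44517496 -236.77725233  455.80213149] [ 0.3938472  -1.84134666 -1.14493601  0.25739637]
```

```bash
cat > run.py <<'E'
from geo import *
P=np.load("P.npy");psi=P[2];Q=[-np.sin(psi/2),np.cos(psi/2),0,0]
A=world(P,(25,100,0))
def show(tag=""):
    s=bot.read_state();print(tag,round(s["t"],2),np.round(s["tcp_pos"],1),"F",np.round(s["contact_force"],1),"w",round(s["width"],1),"ff",np.round(s["finger_force"],1));return s
E
python3 - <<'E'
from run import *
k=world(P,(25+45*np.cos(P[3]),100+45*np.sin(P[3]),0))
bot.move_ptp([k[0],k[1],200],Q);show("above")
bot.move_gripper(50,15)
bot.line_to([k[0],k[1],99],120);show("down")
bot.move_gripper(0,15);s=show("grip")
th=P[3]
for i in range(3):
    th-=0.26
    bot.line_to([A[0]+45*np.cos(th+psi),A[1]+45*np.sin(th+psi),99],60);show(round(th,2))
cv=bot.camera("top")
import cv2;cv2.imwrite("pics/top1.png",cv2.resize(cv[160:300,230:400],None,fx=4,fy=4,interpolation=cv2.INTER_CUBIC)[:,:,::-1])
E
```

```text
above 2.98 [583.5  44.9 200. ] F [ 0.4 -0.5 -0.7] w 87.9 ff 0.0
down 4.79 [584.1  45.6  99.7] F [-0.2 -0.2  0.3] w 49.9 ff 0.0
grip 5.76 [584.6  45.9 100.3] F [-1.2  0.9  7. ] w 0.5 ff 4.3
-1.04 6.1 [576.1  37.5 100.4] F [-0.2 -0.8  8.2] w 0.4 ff 3.4
-1.3 6.44 [565.7  31.8 100.4] F [ 0.1 -0.2  6.1] w 0.2 ff 3.6
-1.56 6.78 [554.2  29.1 100.3] F [-1.1 -0.7  7.3] w 0.5 ff 3.9
```

View pics/top1.png

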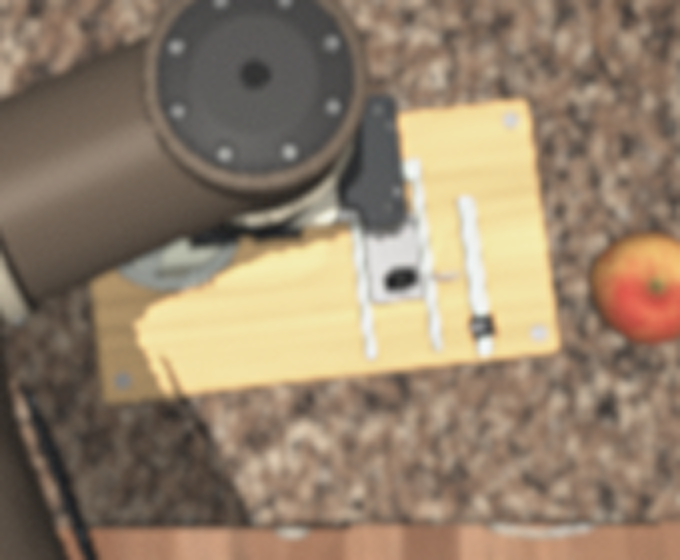

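```bash
python3 - <<'E'
from run import *
import cv2
im=bot.camera("side");cv2.imwrite("pics/side1.png",cv2.resize(im[150:330,200:380],(600,600),interpolation=cv2.INTER_CUBIC)[:,:,::-1])
E
```

```text
(no output)
```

View pics/side1.png

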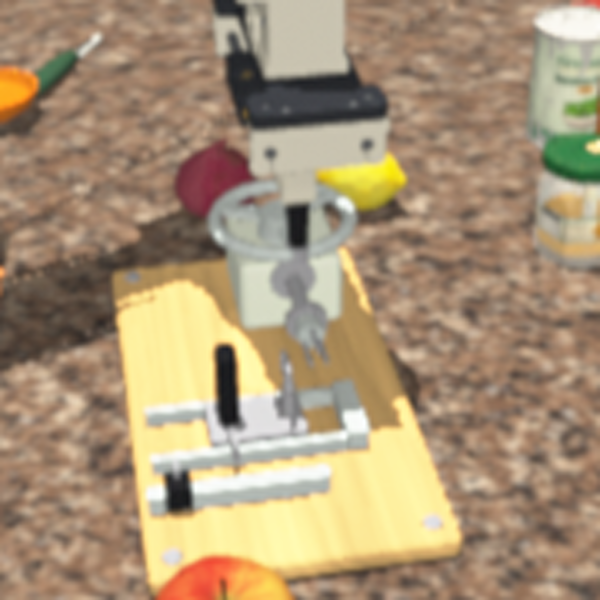

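The side picture shows the gripper over the wheel rim, with a black bar (knob or fingertip) at about (298,225). The fork prongs end near (312,365), close to where they started. The width reading says nothing is gripped, so I'll check whether the fork moved and where the TCP projects.

```bash
cat >> run.py <<'E'
import cv2
def forkshift():
    a=cv2.imread("pics/side_raw.png")[:,:,::-1];b=bot.camera("side")
    x,y,w,h=286,240,16,26
    T=cv2.cvtColor(np.ascontiguousarray(a[y:y+h,x:x+w]),7);I=cv2.cvtColor(b[y-34:y+h+10,x-14:x+w+10],7)
    up=lambda m:cv2.resize(m,None,fx=4,fy=4,interpolation=cv2.INTER_CUBIC)
    _,v,_,l=cv2.minMaxLoc(cv2.matchTemplate(up(I),up(T),cv2.TM_CCOEFF_NORMED))
    d=np.array(l)/4-[14,34]
    e=proj("side",world(P,(25,10,58)))-proj("side",world(P,(25,0,58)))
    return round(v,2),d,"mm",round(float(d@e/(e@e)*10),1)
E
python3 - <<'E'
from run import *
print(forkshift())
s=show()
full=lambda p:(proj("side",p)-[200,150])*600/180
t=s["tcp_pos"];print("tcp",full(t),"tcp+26",full(t+[0,0,26]))
for th in (-.78,-1.0,-1.3,-1.56): print(th,*[full(world(P,(25+45*np.cos(th-psi*0),100+45*np.sin(th),z))).round() for z in(87,126)])
E
```

```text
(0.3, array([  1.  , -31.75]), 'mm', 108.7)
 6.93 [554.2  29.1 100.3] F [-0.8 -1.1  8.4] w 0.4 ff 4.1
tcp [294.13119826 226.38989634] tcp+26 [293.6990805  192.28300211]
-0.78 [335. 229.] [336. 178.]
-1.0 [326. 235.] [326. 184.]
-1.3 [310. 241.] [309. 190.]
-1.56 [293. 243.] [292. 193.]
```

```bash
python3 - <<'E'
from run import *
def crop(): return cv2.resize(bot.camera("side")[170:280,240:340],(400,440),interpolation=cv2.INTER_CUBIC)
a=crop()
bot.move_gripper(60);show("open")
t=bot.read_state()["tcp_pos"];bot.line_to([t[0],t[1],180],150);s=show("up")
b=crop()
cv2.imwrite("pics/cmp.png",np.hstack([a,b])[:,:,::-1])
f=lambda p:(proj("side",p)-[240,170])*4
for th in (-.78,-1.0,-1.3,-1.56,-2): print(th,*[f(world(P,(25+45*np.cos(th),100+45*np.sin(th),z))).round() for z in(87,126)])
E
```

```text
open 8.08 [553.4  29.2  99. ] F [ 0.2  0.4 -1.3] w 60.3 ff 0.0
up 8.78 [552.8  29.2 179.2] F [-0.3 -0.7 -0.5] w 60.2 ff 0.0
-0.78 [243. 194.] [243. 134.]
-1.0 [231. 201.] [231. 141.]
-1.3 [211. 209.] [211. 148.]
-1.56 [191. 212.] [191. 151.]
-2 [156. 212.] [155. 151.]
```

View pics/cmp.png

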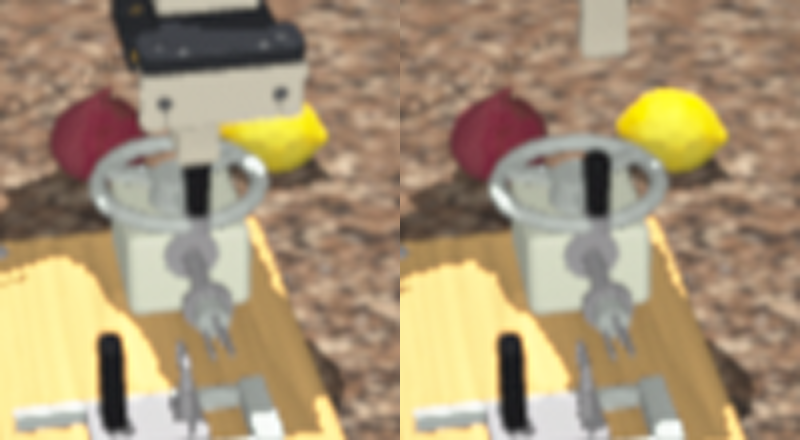

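The right half shows the knob top at (198,152) with its full length visible. In the left half the closed fingers ended at row 165, above most of the knob, while the reported TCP (z=100) projects to about row 192. So the real fingertips seem about 20–25 mm higher than reported, and the closed fingers only dragged the knob along by its top. I'll measure this with a gentle touch on the knob top (z = 126).

```bash
python3 - <<'E'
from run import *
bot.move_gripper(0,15)
t=bot.read_state()["tcp_pos"];x,y=t[:2]
bot.line_to([x,y,112],150);show()
z=112
while z>92:
    z-=1.5;bot.line_to([x,y,z],25);s=bot.read_state()
    if s["contact_force"][2]>4: break
show(z)
E
```

```text
10.51 [553.9  29.3 112.5] F [0.8 0.3 0.5] w 0.8 ff 0.0
98.5 12.76 [555.1  29.5 100.2] F [-0.8  0.4 10.1] w 0.6 ff 5.0
```

Contact came at a reported z of about 100, so the true tip is about 26 mm above the reported TCP. I'll grasp again lower by that offset.

```bash
python3 - <<'E'
from run import *
DZ=-26
print("A",A)
bot.line_to([556,30,112],100)
bot.move_gripper(50,15)
bot.line_to([556,30,100+DZ],80);show("down")
bot.move_gripper(0,15);s=show("grip")
if s["width"]>12:
    th=np.arctan2(s["tcp_pos"][1]-A[1],s["tcp_pos"][0]-A[0])
    for i in range(3):
        th-=0.26;bot.line_to([A[0]+45*np.cos(th),A[1]+45*np.sin(th),100+DZ],60);show(round(th,2))
E
```

```text
A [548.61302849  73.97804748   0.        ]
down 14.65 [556.2  30.   74. ] F [-0.9  0.3  0.4] w 50.1 ff 0.0
grip 15.31 [556.1  29.7  74.2] F [-0.1 -2.2  2.7] w 15.6 ff 15.0
-1.66 15.65 [543.8  28.9  74.1] F [-1.3 -2.8  2.8] w 15.8 ff 15.0
-1.92 15.99 [532.4  31.4  74.1] F [-2.8 -4.4  6. ] w 15.9 ff 15.0
-2.18 16.33 [521.7  36.7  74. ] F [-4.9 -3.6  7.6] w 15.5 ff 15.0
```

```bash
python3 - <<'E'
from run import *
Z=74;th=-2.18;i=0
while th>-10.5:
    d=0.26 if th>-5.4 else 0.11
    th-=d;bot.line_to([A[0]+45*np.cos(th),A[1]+45*np.sin(th),Z],60)
    s=bot.read_state();F=s["contact_force"];t=np.array([np.sin(th),-np.cos(th)])
    res=-F[:2]@t;rad=F[:2]@np.array([np.cos(th),np.sin(th)])
    i+=1
    if i%5==0: print(round(th,2),round(s["t"],1),"res",round(res,1),"rad",round(rad,1),"Fz",round(F[2],1),"w",round(s["width"],1))
    if res>14 or s["width"]<12 or abs(rad)>40: break
print("end",th,res,rad,s["width"]);show()
E
```

```text
-3.48 18.0 res -0.6 rad 9.3 Fz 9.3 w 15.9
-4.78 19.8 res -1.5 rad -0.6 Fz 3.2 w 15.8
-5.78 21.3 res -1.0 rad -4.7 Fz 7.8 w 15.8
-6.33 22.5 res -1.6 rad -6.2 Fz 8.7 w 15.9
-6.88 23.8 res -0.4 rad -6.6 Fz 9.5 w 15.7
-7.43 25.0 res 0.0 rad -5.4 Fz 5.8 w 15.9
-7.98 26.3 res -0.8 rad -0.0 Fz 6.4 w 15.7
-8.53 27.5 res -0.5 rad 1.4 Fz 8.3 w 15.6
-9.08 28.8 res 29.7 rad 7.5 Fz 11.6 w 18.1
end -9.08 29.71491714320339 7.53558701471571 18.067217059559702
 28.77 [503.3  52.6  73.9] F [  3.  -30.5  11.6] w 18.1 ff 15.0
```

```bash
python3 - <<'E'
from run import *
th=-9.02;bot.line_to([A[0]+45*np.cos(th),A[1]+45*np.sin(th),74],30);show("back off")
bot.move_gripper(50)
t=bot.read_state()["tcp_pos"];bot.line_to([t[0],t[1],140],150)
im=bot.camera("side");cv2.imwrite("pics/side3.png",cv2.resize(im[190:310,225:345],(600,600),interpolation=cv2.INTER_CUBIC)[:,:,::-1]);show()
f=lambda m:((proj("side",world(P,m))-[225,190])*5).round()
print("grip",f((P[4],-50,86)),"ptr",f((P[4],-92,44)),"mark",f((P[6],-97,44)))
E
```

```text
back off 29.02 [503.8  51.3  73.8] F [ -3.3 -19.7  13.9] w 15.7 ff 15.0
 30.45 [506.4  56.2 138.9] F [ 0.3 -0.6 -0.3] w 49.9 ff 0.0
grip [210. 320.] ptr [227. 470.] mark [139. 489.]
```

View pics/side3.png

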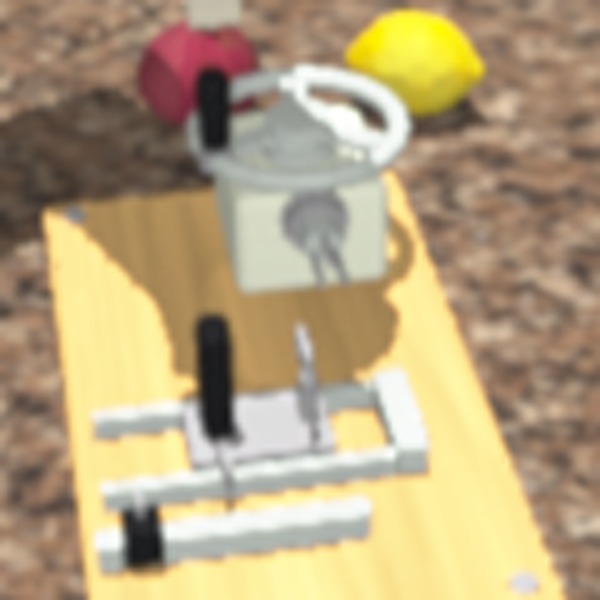

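The side picture shows the collar flat against the housing, with the prongs at about (328,265) and the knob at (212,105). The grip top is at (212,320) as predicted, and the clip is untouched at (140,530). Next is the grip.

```bash
python3 - <<'E'
from run import *
g=world(P,(P[4],-50,0));u=np.array([-np.cos(psi),-np.sin(psi)])
bot.line_to([g[0],g[1],140],200,Q)
bot.line_to([g[0],g[1],37],90);show("down")
bot.move_gripper(0,45);s=show("grip")
if s["width"]>15:
    p0=g[:2].copy();p0=np.mean([bot.read_state()["tcp_pos"][:2] for _ in range(5)],0)
    np.save("p0.npy",p0)
    d=P[4]-P[6];print("d",d)
    tgt=p0+u*d;bot.line_to([*tgt,37],40);s=show("pulled")
    print("moved",(s["tcp_pos"][:2]-p0)@u)
    for n in("top","side"): cv2.imwrite(f"pics/{n}_p.png",bot.camera(n)[:,:,::-1])
    a=cv2.imread("pics/top_p.png")[195:265,310:380];b=cv2.imread("pics/side_p.png")[255:325,230:300]
    k=lambda m:cv2.resize(m,(400,400),interpolation=cv2.INTER_CUBIC)
    cv2.imwrite("pics/pull.png",np.hstack([k(a),k(b)]))
    q=lambda n,o,m:((proj(n,world(P,m))-o)*400/70).round(1)
    for y in(-80,-95,-105): print(y,"top",q("top",[310,195],(P[6],y,44)),"side",q("side",[230,255],(P[6],y,44)))
E
```

```text
down 32.58 [503.7 -80.8  37.5] F [ 0.9 -0.4  1.1] w 50.2 ff 0.0
grip 33.17 [503.4 -81.4  37.2] F [-0.1 -5.   0.5] w 19.5 ff 45.0
d 35.12066527919648
pulled 34.2 [470.9 -84.6  37.2] F [ 9.3 -7.3 -9.1] w 20.0 ff 45.0
moved 32.66109653335882
-80 top [181.5 267.5] side [125.1 154.8]
-95 top [212.8 264.2] side [129.2 183.3]
-105 top [233.7 262. ] side [132.1 202.7]
```

View pics/pull.png

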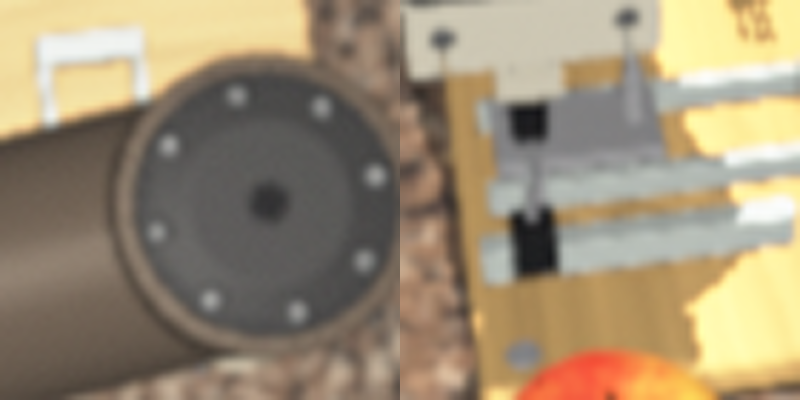

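The right half shows the pointer fin running from about (535,150) down to the clip, whose top middle is near (533,212). They are nearly lined up, and the TCP reading is 2.5 mm short, so I'll correct that and take a closer averaged look.

```bash
python3 - <<'E'
from run import *
p0=np.load("p0.npy");u=np.array([-np.cos(psi),-np.sin(psi)]);d=P[4]-P[6]
bot.line_to([*(p0+u*(d+2.5)),37],30)
s=show();print("moved",np.mean([(bot.read_state()["tcp_pos"][:2]-p0)@u for _ in range(8)]))
im=np.mean([bot.camera("side").astype(float) for _ in range(4)],0)[268:308,240:280]
im=np.clip((im-20)*1.6,0,255).astype(np.uint8)
cv2.imwrite("pics/fin.png",cv2.resize(im,(600,600),interpolation=cv2.INTER_CUBIC)[:,:,::-1])
for dx in(-5,0,5):
  for y in(-75,-95): print(dx,y,((proj("side",world(P,(P[6]+dx,y,44)))-[240,268]+.5)*15-.5).round(1))
E
```

```text
34.55 [468.4 -84.9  37.2] F [  9.6  -6.9 -10.2] w 19.2 ff 45.0
moved 35.13542356784587
-5 -75 [144.  198.5]
-5 -95 [157.6 297.7]
0 -75 [181.9 194.1]
0 -95 [196.3 293.1]
5 -75 [219.7 189.7]
5 -95 [234.9 288.5]
```

View pics/fin.png

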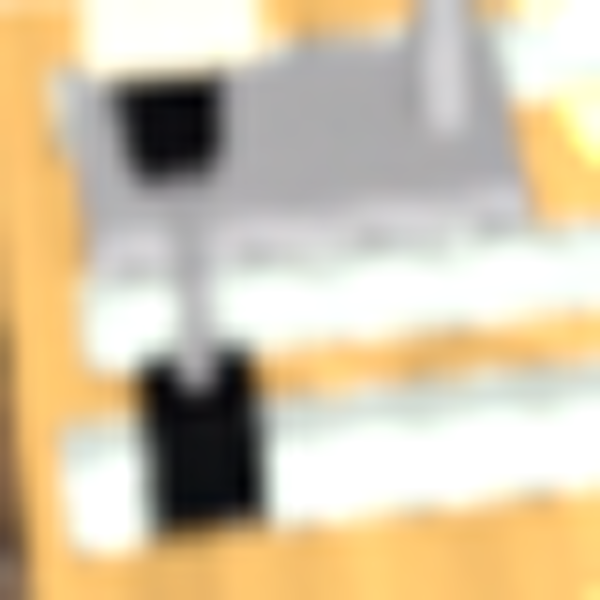

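The pointer and the clip's fin form one straight line, from (187,210) to (198,385), down to the middle of the saddle. That puts them within about 2 mm, so I'm handing in.

```bash
python3 - <<'E'
from run import *
bot.pause(0.6);show();print(bot.close_job())
E
```

```text
35.35 [468.6 -84.8  37.2] F [10.3 -7.2 -8.9] w 19.5 ff 45.0
the job is handed in; nothing more can be done
None
```

I handed the job in at 35 s with the fork collar wound back against the housing and the blade slide held at the mark (within about 2 mm by the camera, 45 N grip); the judge returned no verdict.

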